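# Hang the mallet in its ring

### The arm

A 6-joint arm with a two-finger parallel gripper is mounted at the origin on the work surface. World frame = base frame: x ahead of the robot, y to its left, z up, the work surface at z = 0. Lengths are in m, angles in rad, forces in N, time in s.
With the tool pointing down it reaches from about 0.275 to 0.85 m from the base axis. Payload 5.2 kg.
Tool frame: the origin (TCP) lies where the fingers leave the gripper's body, on its centre line; the fingertips stand 73 mm ahead of it and the grasp point (between the pads) lies 54 mm ahead of it; z points along the fingers, x is the direction in which the jaws open and shut, and the axes are right-handed (so a half turn about z gives the same grasp; the last joint's range is limited). The gripper opens to 85 mm and grips with 20 to 120 N. Pads are 22 mm wide; open, the fingers measure 114 mm over their backs; the gripper's body (76 mm by 85 mm) begins 54 mm behind the grasp point. The pads swing forward as they close: fully open they stand 13 mm farther back than shut.
Start: joints at [0.972, 0.259, 1.535, -0, 1.348, -0.203], TCP at [0.212, 0.507, 0.304] pointing down, gripper open.
Joint ranges: [-3.14, 3.14], [-0.91, 2.08], [0.19, 2.58], [-1.22, 4.36], [0.22, 2.71], [-3.12, 3.12]. Speed limits (rad/s): [2.57, 2.57, 3.14, 3.14, 3.14, 3.14].

### API

Orientations are given as a unit quaternion [w, x, y, z].
In Python, from rig import monitor, cams, job gives the robot as it stands. The module is installed in compiled form; this text tells all that it offers.
- The arm moves only by the tool play_rows, never from a script. Its argument "moves" is a list of rows, each a list of 7 numbers: the shift along the world's x, y, z in units of 0.12 m (1.0 is 0.12 m), then the turn, a rotation vector about the world's x, y, z in units of 0.1 rad (1.0 is 0.1 rad), then the opening, from 0 (shut) to 1 (fully open). In form: [[tx, ty, tz, rx, ry, rz, jaw], ...]. A call has 1 to 12 rows; each row shifts and turns the commanded pose from where the row before left it; what a row does not reach is not made up. A row lasts 1/8 s, in which the tool goes at most 62.5 mm and 10.7 degrees, less where a joint would pass 70% of its speed; a pose out of reach is approached as far as the arm can. A call with a number of a shift or a turn outside -1 to 1 is refused whole. A call with a gripper value outside its range is refused whole. The fingers move at their own pace and stop on an object; the grip force is fixed at half the most. Time passes only in rows, so rows that do not move let the fingers close. It gives the time, the measured TCP pose, the force and the opening at its end, in the units of the state.
- monitor.get_obs(): the state, without advancing time (a new reading comes with each control period).
- cams.capture(name): name is "scene" or "top" or "wrist"; returns the picture (384x512x3 uint8, red, green, blue); there is no depth.
- cams.calibration(name): a dict with "fx", "fy", "cx", "cy" (pixels), "pose" (4x4, takes a point from camera to world coordinates); the wrist camera has in their place "tool_from_camera" (4x4, takes a point from camera to tool coordinates, whose origin is the TCP and whose axes are the tool frame's). Camera axes: x right, y up, looking along -z (the intrinsics and any distortion apply to the point x, -y, -z); pixel columns grow to the right and rows downward; lengths in m; the calibration is good to about 2 mm. The wrist camera is an equidistant fisheye: a pixel r from the principal point sees the ray r / f radians off the axis. A picture is of the moment at which its call begins: read the wrist's pose just before it. calibration takes no time and is no camera call.
- job.close_job(): hands the job in, once; it reports no verdict.
The state is a dict: "time": time; "joints": joint angles; "qd": joint speeds; "joint_torque": joint torques, N m; "eef_pos": TCP position; "tcp_rot": TCP orientation; "force": force on the tool from outside, world axes, zero at the start; "torque": the same for the moment, N m; "grip_width": finger opening in m.
Only numpy, scipy, OpenCV 4.12 (cv2) and the standard library are available. Lean on these libraries where they do the work, as an engineer would, in place of code of your own. Each camera call takes 0.05 s, during which the arm holds its last target.

### The job

Draw the small wooden mallet out of the bench block and hang it, handle first, in the empty brass ring, its head lying flat on the ring and square across the stand's arm. The ring is clamped a little off its mark, so feel for the hole gently (its light mount must not be pressed or pushed with more than about 2.5 kg), keep hold of the mallet until the head is down on the ring, then let go and leave everything else where it is.

Things in the scene. Friction and masses are not known exactly. Their poses are not given: they have to be found in the camera images.
- mallet_head (a point): Centre of the mallet's head, the place to grip. The head is a beech box 40 mm wide (its x axis), 100 mm long (its y axis, dark rubber faces at both ends) and 50 mm high (z up, out of the top of the head); grip it across the 40 mm. A round handle 22 mm in diameter and 115 mm long runs straight down from the middle of the head's underside. About 0.3 kg (0.24 to 0.38). Standing upright in the block at the start.
- mallet_neck (a point): Point on the mallet's axis where handle meets the head's flat underside, 25 mm below mallet_head; same axes.
- mallet_foot (a point): Centre of the handle's free end, 140 mm below mallet_head; same axes. The end is flat, 17 mm in diameter, with a bevel 4 mm high widening to the 22 mm handle.
- block_top (a point): Centre of the top of a fixed red-brown wooden block, 90 x 90 mm and 125 mm high, with a 33 mm bore straight down through it at its centre; the mallet stands in it handle-down at the start, its head resting on the block's top. z up, x and y along the block's sides.
- ring_mark (a point): Nominal centre of the empty ring, as marked on its stand, level with the ring's flat top, 135 mm above the table: z up, x along the arm towards its post. The ring's true centre is NOT here: it is clamped 5 to 12 mm away along x and 0 to 8 mm along y, either way, and is not measured; see it or feel it. The mallet hangs square when its head lies along this y axis (either way round), within about 14 degrees.
- post_top (a point): Top of the same stand's round post, 120 mm along +x from ring_mark and 16 mm lower. The empty ring is a flat brass collar, 76 mm outer and 26 mm bore diameter, 12 mm thick, fixed sideways, on a stiff sprung bush that gives 1 mm downwards per 5 N (stop at 10 mm). On the collar the handle stops at ring-top height, over the bore it goes on down. All of the stand stays under 6 mm above the ring's top; below the bore is free space to the table.
- ring2 (a point): The like ring of a second stand, centre of its top, 135 mm above the table, same axes and sizes; occupied by the round carving mallet. Not to be used. Which stand is left and which is right changes.
- carver_center (a point): Centre of the head of the round carving mallet with a brass head, 62 mm in diameter and 53 mm high (top about 188 mm above the table), hanging loose in the second ring. Bystander.
- brushes_mid (a point): Glass jar 72 mm wide with brushes, 210 mm high in all; point on its axis 50 mm up. Loose bystander.
- glue_mid (a point): White glue bottle with yellow label, 40 mm wide, 140 mm high; point on its axis 50 mm up. Loose bystander.
- varnish_mid (a point): Small amber jar, 42 mm wide, 75 mm high; point on its axis 50 mm up. Loose bystander.
- beaker_mid (a point): Empty glass beaker, 68 mm wide, 85 mm high; point on its axis 50 mm up. Loose bystander.
- gouge_mid (a point): Gouge with beech handle lying on the table, 190 mm long, 18 mm high; point where handle meets blade, blade to +x. Loose bystander.
- knife_mid (a point): Short knife with beech handle lying on the table, 160 mm long, 18 mm high; point where handle meets blade, blade to +x. Loose bystander.
Things that resemble listed ones, but are neither listed nor needed, are in the scene too. What is shaped like the part that bears ring_mark but orange or turquoise is not meant.

How it is judged:
By the outcome, as a careful person would: the job done as asked, in the order asked, and still so for the second after the job is handed in, with the robot touching nothing.
It also fails if it takes over 72 s, if anything falls off the work surface, if the arm or the gripper's body presses on something with over 40 N, if the wrist force passes 120 N, or if a joint passes its speed limit or range.

## Working session

There is one attempt and no reset: what is moved stays moved. The work goes in short steps, Python scripts to look and compute and a tool call to move; the robot and the scene stay as the last step left them, time stands still between calls to the robot, and variables do not carry over. Pictures are saved under pics/ and viewed, and the job is handed in when it is done.

Besides the shell and the picture viewer there is one more tool, called after ">>>" as name([rows], argument=value, ...), one row to a line, values as JSON. play_rows: Moves the arm, as the interface text tells. Its arguments: {"type":"object","properties":{"moves":{"type":"array"}},"required":["moves"]}

```bash
mkdir -p pics; cat > h.py <<'E'
import numpy as np,cv2
from rig import monitor,cams,job
from scipy.spatial.transform import Rotation as R
def T(o):
    M=np.eye(4);q=o["tcp_rot"];M[:3,:3]=R.from_quat([q[1],q[2],q[3],q[0]]).as_matrix();M[:3,3]=o["eef_pos"];return M
def ray(name,u,v,Tw=None):
    c=cams.calibration(name);x=(u-c["cx"])/c["fx"];y=(v-c["cy"])/c["fy"]
    if name=="wrist":
        r=np.hypot(x,y);d=np.array([np.sin(r)*x/max(r,1e-9),-np.sin(r)*y/max(r,1e-9),-np.cos(r)]);M=Tw@np.array(c["tool_from_camera"])
    else:
        d=np.array([x,-y,-1.]);M=np.array(c["pose"])
    return M[:3,3],M[:3,:3]@d
def onz(name,u,v,z,Tw=None):
    o,d=ray(name,u,v,Tw);return o+d*(z-o[2])/d[2]
def save(n,im,s=1.5):
    cv2.imwrite("pics/"+n,cv2.resize(im[:,:,::-1],None,fx=s,fy=s,interpolation=cv2.INTER_CUBIC))
E
python3 - <<'E'
from h import *
o=monitor.get_obs();np.save("Tw0.npy",T(o));print(o)
for n in ["scene","top","wrist"]:
    im=cams.capture(n);np.save(n+"0.npy",im);save(n+"0.png",im);c=cams.calibration(n);print(n,c)
E
```

```text
{'time': 0.0, 'joints': array([ 9.72215762e-01,  2.59340363e-01,  1.53611390e+00,  6.57115076e-06,
        1.34802596e+00, -2.02812434e-01]), 'qd': array([ 0.00044824,  0.00051486,  0.0005668 ,  0.00011817, -0.00010702,
        0.00077228]), 'joint_torque': array([ 4.17603049e-03, -4.46017241e+01, -2.90586430e+01,  1.27988883e-05,
        1.13290537e-02,  1.15933213e-05]), 'eef_pos': array([0.21177758, 0.50714101, 0.30306364]), 'tcp_rot': array([ 3.51216455e-04,  8.32321203e-01,  5.54292815e-01, -8.76006180e-04]), 'force': array([-1.25598818, -0.30194912, -0.36028523]), 'torque': array([ 0.00725788, -0.00902361, -0.0004447 ]), 'grip_width': 0.08559017952025658}
scene {'fx': 354.1433300882374, 'fy': 354.1433300882374, 'cx': 258.5547997777846, 'cy': 191.80015814157707, 'pose': array([[ 0.45096358, -0.77385795,  0.44471982,  1.00842198],
       [ 0.89252634,  0.38800581, -0.22988742, -0.27567844],
       [ 0.00534634,  0.500595  ,  0.8656651 ,  1.191001  ],
       [ 0.        ,  0.        ,  0.        ,  1.        ]])}
top {'fx': 358.8905283737358, 'fy': 358.8905283737358, 'cx': 259.6916888201509, 'cy': 187.49820946534436, 'pose': array([[-0.02795539,  0.98653012, -0.16117324,  0.22300756],
       [-0.99954411, -0.02574827,  0.01576684,  0.03434608],
       [ 0.01140453,  0.16154053,  0.98680018,  1.51721245],
       [ 0.        ,  0.        ,  0.        ,  1.        ]])}
wrist {'fx': 297.3186396354542, 'fy': 297.3186396354542, 'cx': 257.0528855539557, 'cy': 193.29273871253832, 'tool_from_camera': array([[ 9.99998798e-01,  1.05462862e-03,  1.13682955e-03,
        -7.31498247e-04],
       [ 1.34663369e-03, -9.54120526e-01, -2.99419788e-01,
        -7.65440335e-02],
       [ 7.68895728e-04,  2.99420959e-01, -9.54120799e-01,
        -6.97881624e-02],
       [ 0.00000000e+00,  0.00000000e+00,  0.00000000e+00,
         1.00000000e+00]])}
```

View pics/scene0.png

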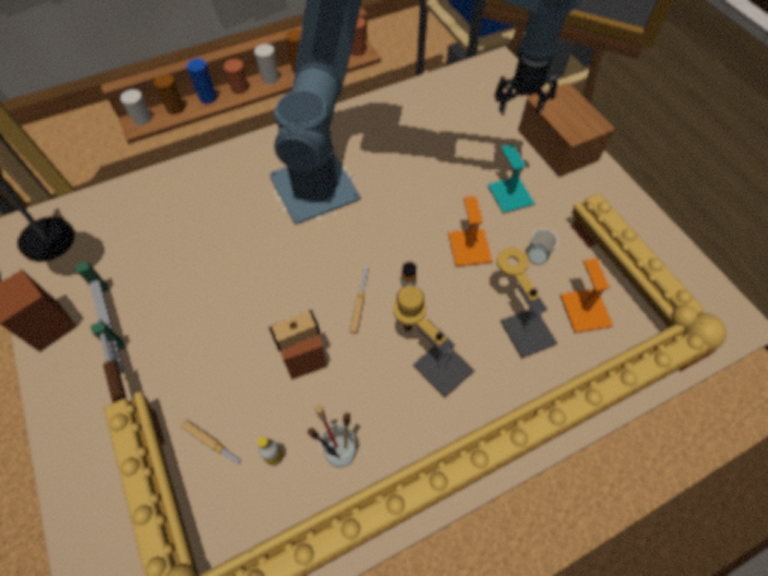

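View pics/top0.png

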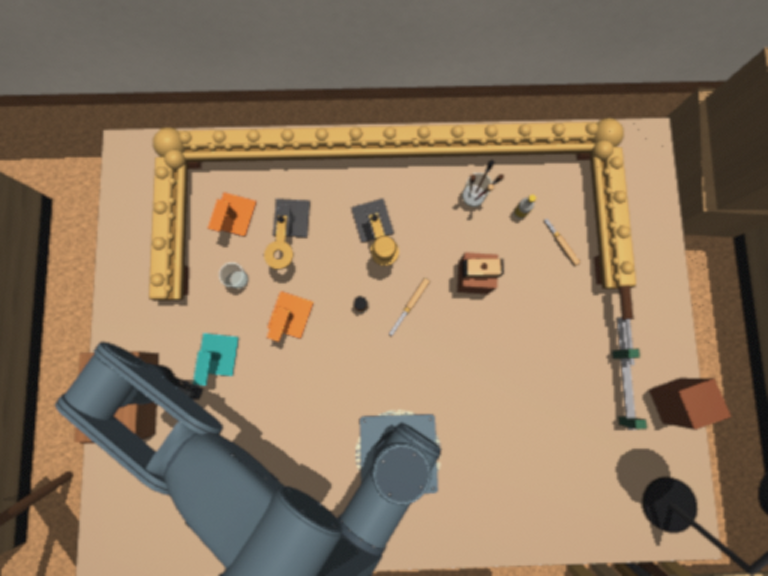

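View pics/wrist0.png

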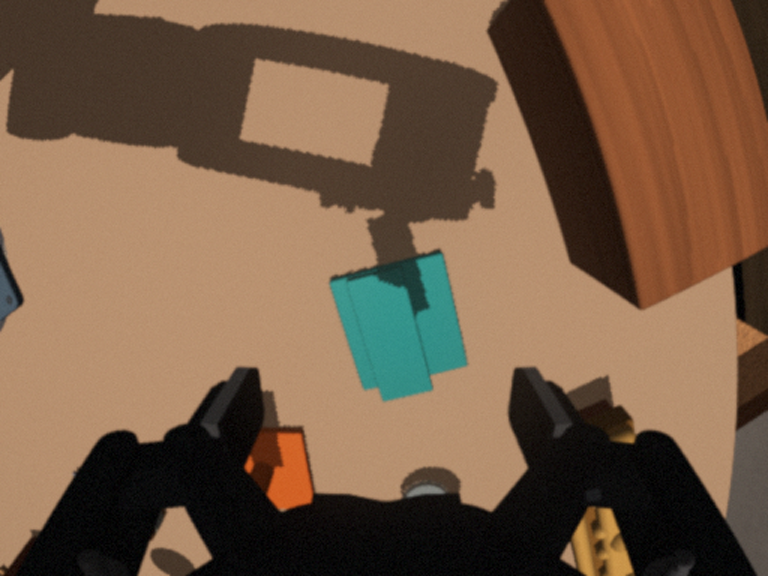

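```bash
python3 - <<'E'
from h import *
t=np.load("top0.npy");s=np.load("scene0.npy")
a=cv2.resize(t[150:210,290:350],None,fx=6,fy=6,interpolation=cv2.INTER_CUBIC)
b=cv2.resize(t[125:185,170:230],None,fx=6,fy=6,interpolation=cv2.INTER_CUBIC)
c=cv2.resize(s[195:255,170:230],None,fx=6,fy=6,interpolation=cv2.INTER_CUBIC)
d=cv2.resize(s[155:215,315:375],None,fx=6,fy=6,interpolation=cv2.INTER_CUBIC)
im=np.vstack([np.hstack([a,b]),np.hstack([c,d])])
save("zoom0.png",im,0.8)
E
```

```text
(no output)
```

View pics/zoom0.png

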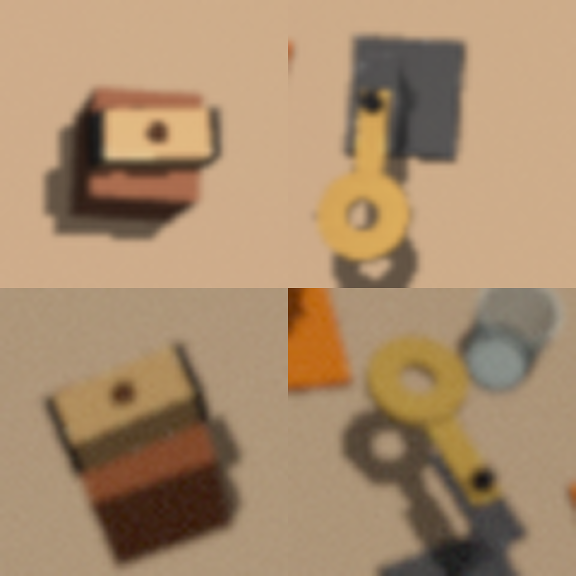

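```bash
python3 - <<'E'
from h import *
P=lambda *a:print(np.round(onz(*a),4))
print("mallet");P("top",322.7,177.3,.175);P("scene",195.6,216.9,.175)
print("ring outer");P("top",186,170,.135);P("scene",342,174.6,.135)
print("post");P("top",187.5,145.8,.119);P("scene",315+(482-288)/4.8,155+(480-288)/4.8,.119)
# head direction: ends of face top
print("head top corners")
for x,y in [(103,109),(212,105),(212,158),(103,163)]: P("top",290+x/4.8,150+y/4.8,.175)
for x,y in [(50,403),(178,345),(200,385),(80,440)]: P("scene",170+x/4.8,195+(y-288)/4.8,.175)
E
```

```text
mallet
[ 0.4754 -0.2285  0.175 ]
[ 0.479  -0.2264  0.175 ]
ring outer
[0.5259 0.2995 0.135 ]
[0.5357 0.3013 0.135 ]
post
[0.6285 0.297  0.119 ]
[0.6205 0.3049 0.119 ]
head top corners
[ 0.4943 -0.1865  0.175 ]
[ 0.4953 -0.2737  0.175 ]
[ 0.4525 -0.271   0.175 ]
[ 0.4507 -0.1843  0.175 ]
[ 0.4642 -0.2721  0.175 ]
[ 0.4621 -0.1799  0.175 ]
[ 0.4964 -0.1785  0.175 ]
[ 0.4981 -0.264   0.175 ]
```

>>> play_rows([
  [0.18, -0.13, 0.04, 0, 0, -0.98, 1],
  [0.18, -0.13, 0.04, 0, 0, -0.98, 1],
  [0.18, -0.13, 0.04, 0, 0, -0.98, 1],
  [0.18, -0.13, 0.04, 0, 0, -0.98, 1],
  [0.18, -0.13, 0.04, 0, 0, -0.98, 1],
  [0.18, -0.13, 0.04, 0, 0, -0.98, 1],
  [0.18, -0.13, 0.04, 0, 0, -0.98, 1],
  [0.18, -0.13, 0.04, 0, 0, -0.98, 1],
  [0.18, -0.13, 0.04, 0, 0, -0.98, 1],
  [0.18, -0.13, 0.04, 0, 0, -0.98, 1],
  [0.18, -0.13, 0.04, 0, 0, -0.98, 1],
  [0.18, -0.13, 0.04, 0, 0, -0.98, 1],
])

```text
time: 1.65
eef_pos: [0.4718, 0.3197, 0.3613]
tcp_rot: [0.0, 1.0, -0.002, -0.0]
force: [0.2, 0.3, 0.6]
grip_width: 0.0854
```

```bash
cat > snap.py <<'E'
import sys
from h import *
n=sys.argv[1]
o=monitor.get_obs();np.save("Tw%s.npy"%n,T(o));print(o["time"],o["eef_pos"],R.from_matrix(T(o)[:3,:3]).as_euler("ZYX",degrees=True),o["force"],o["grip_width"])
im=cams.capture("wrist");np.save("wrist%s.npy"%n,im);save("wrist%s.png"%n,im)
E
python3 snap.py 1
```

```text
1.65 [0.47177987 0.31968564 0.36127293] [-2.43175689e-01  4.22982429e-02  1.79985137e+02] [0.24828373 0.30987213 0.64244954] 0.08540391661791688
```

View pics/wrist1.png

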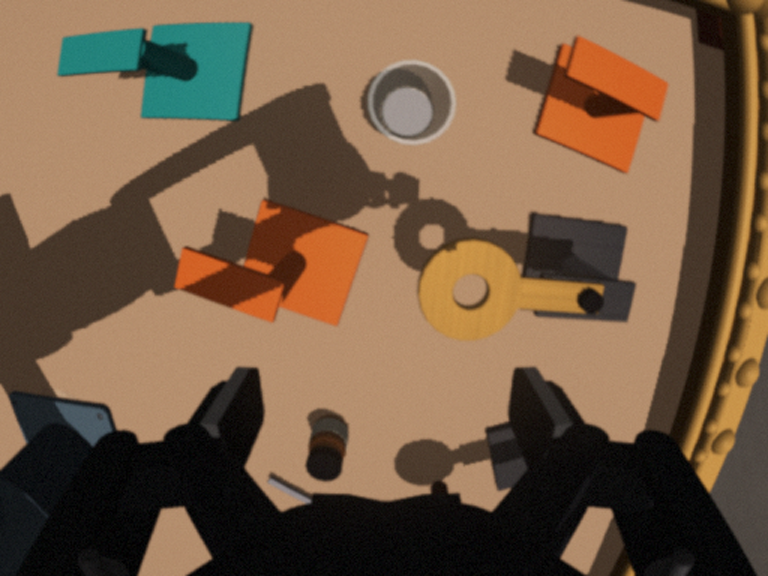

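```bash
python3 - <<'E'
from h import *
im=np.load("wrist1.npy");Tw=np.load("Tw1.npy")
hsv=cv2.cvtColor(im,cv2.COLOR_RGB2HSV)
sub=np.zeros(im.shape[:2],np.uint8)
m=cv2.inRange(hsv,(15,115,90),(28,255,255)); roi=np.zeros_like(m);roi[150:235,270:410]=1;m*=roi
save("m1.png",cv2.merge([m,m,m]))
cs,h=cv2.findContours(m,cv2.RETR_CCOMP,cv2.CHAIN_APPROX_NONE)
for i,c in enumerate(cs):
    if len(c)<20: continue
    print(h[0,i],cv2.contourArea(c))
    if h[0,i,3]<0:
        # points on left part: outer circle, project to z=.135 and fit circle
        p=np.array([onz("wrist",x,y,.135,Tw)[:2] for x,y in c[:,0] if x<335])
    else: p=np.array([onz("wrist",x,y,.135,Tw)[:2] for x,y in c[:,0]])
    A=np.c_[2*p,np.ones(len(p))];s=np.linalg.lstsq(A,(p**2).sum(1),rcond=None)[0]
    print("circle",s[:2],np.sqrt(s[2]+s[0]**2+s[1]**2))
k=(im.max(2)<45).astype(np.uint8);k[:180]=0;k[210:]=0;k[:,:382]=0;k[:,404:]=0
mm=cv2.moments(k,True);u,v=mm["m10"]/mm["m00"],mm["m01"]/mm["m00"];print(u,v,mm["m00"]);
for z in(.119,.135,.14):print(onz("wrist",u,v,z,Tw))
# arm edges
for (u,v) in [(525,279),(603,286),(522,308),(603,313)]: print(onz("wrist",u/1.5,v/1.5,.13,Tw))
# base corners
for (u,v) in [(531,213),(626,226),(634,282),(627,320),(537,313)]: print("base",onz("wrist",u/1.5,v/1.5,.008,Tw))
E
```

```text
[-1  4  6 -1] 4546.0
circle [0.53097515 0.30071841] 0.037631357451256134
[-1  6 -1  5] 408.5
circle [0.53102487 0.30124072] 0.012471112664032204
393.10819672131146 194.0393442622951 305.0
[0.63207089 0.29553722 0.119     ]
[0.62387    0.30067516 0.135     ]
[0.62130722 0.30228077 0.14      ]
[0.57222418 0.30855748 0.13      ]
[0.63770684 0.30307488 0.13      ]
[0.57193982 0.28621036 0.13      ]
[0.64127408 0.2809401  0.13      ]
base [0.61429714 0.34102962 0.008     ]
base [0.72523136 0.33188693 0.008     ]
base [0.74483477 0.27006291 0.008     ]
base [0.74365159 0.2251917  0.008     ]
base [0.62982477 0.23598266 0.008     ]
```

View pics/m1.png

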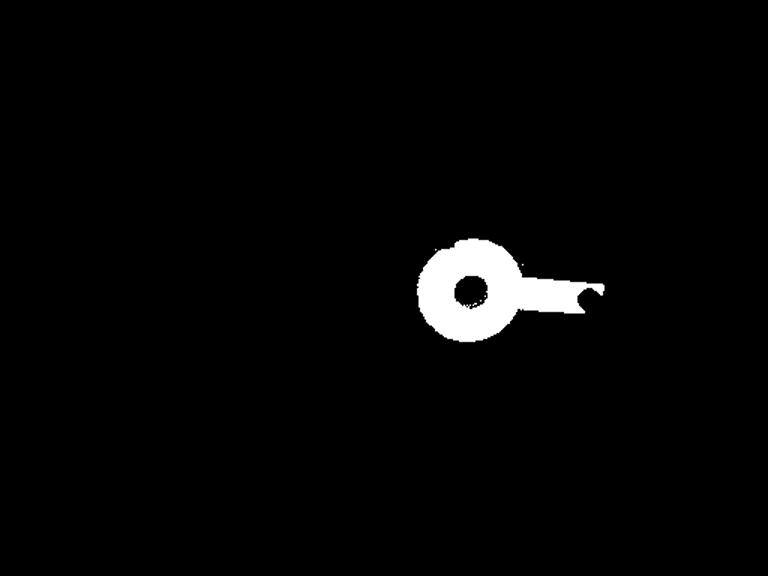

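>>> play_rows([
  [0, -0.3, 0, 0, 0, 0, 1],
  [0, -0.4, 0, 0, 0, 0, 1],
  [0, -0.4, 0, 0, 0, 0, 1],
  [0, -0.4, 0, 0, 0, 0, 1],
  [0, -0.4, 0, 0, 0, 0, 1],
  [0, -0.4, 0, 0, 0, 0, 1],
  [0, -0.4, 0, 0, 0, 0, 1],
  [0, -0.4, 0, 0, 0, 0, 1],
  [0, -0.4, 0, 0, 0, 0, 1],
  [0, -0.3, 0, 0, 0, 0, 1],
  [0, -0.12, 0, 0, 0, 0, 1],
  [0, 0, 0, 0, 0, 0, 1],
])

```text
time: 3.2
eef_pos: [0.4711, -0.1503, 0.3612]
tcp_rot: [-0.0, 1.0, -0.001, -0.0]
force: [-0.0, 0.6, 0.6]
grip_width: 0.0853
```

```bash
python3 snap.py 2
```

```text
3.2 [ 0.47110236 -0.15028538  0.36117275] [-1.25287719e-01  3.39205762e-02 -1.79954325e+02] [-0.01915785  0.63609423  0.63373869] 0.08526853132082565
```

View pics/wrist2.png

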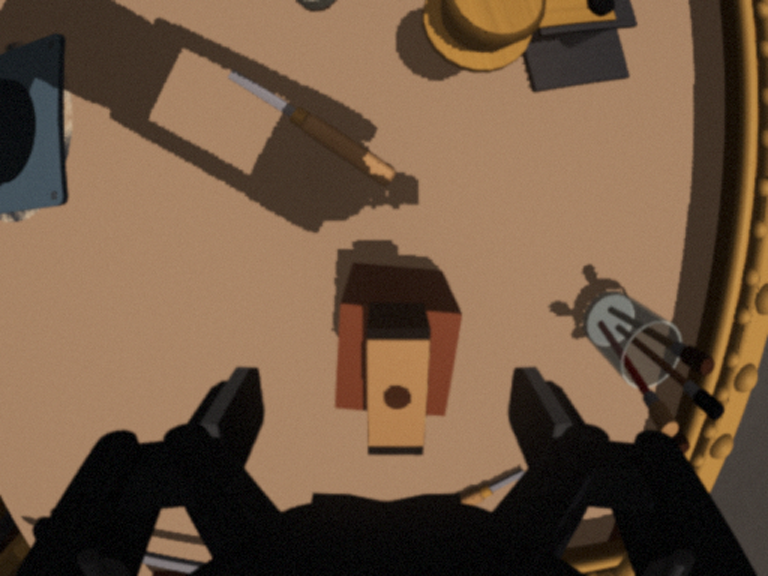

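```bash
python3 - <<'E'
from h import *
Tw=np.load("Tw2.npy")
for u,v in [(397,397),(366,338),(429,337),(424,448),(369,447)]: print(onz("wrist",u/1.5,v/1.5,.175,Tw).round(4))
E
```

```text
[ 0.4779 -0.2294  0.175 ]
[ 0.4582 -0.1863  0.175 ]
[ 0.4976 -0.1858  0.175 ]
[ 0.4975 -0.273   0.175 ]
[ 0.4583 -0.2717  0.175 ]
```

>>> play_rows([
  [0.03, -0.33, 0, 0, 0, 0, 1],
  [0.03, -0.33, -0.1, 0, 0, 0, 1],
  [0, 0, -0.3, 0, 0, 0, 1],
  [0, 0, -0.3, 0, 0, 0, 1],
  [0, 0, -0.3, 0, 0, 0, 1],
  [0, 0, -0.16, 0, 0, 0, 1],
  [0, 0, -0.08, 0, 0, 0, 1],
  [0, 0, 0, 0, 0, 0, 1],
])

```text
time: 4.25
eef_pos: [0.4786, -0.2283, 0.2126]
tcp_rot: [-0.0, 1.0, 0.0, -0.0]
force: [-0.0, 0.4, 0.0]
grip_width: 0.0855
```

```bash
python3 snap.py 3
```

```text
4.25 [ 0.47862971 -0.22832111  0.21263775] [ 1.71078046e-02  2.47650344e-02 -1.79968193e+02] [-0.01084245  0.42536686  0.02755555] 0.08553625458089417
```

View pics/wrist3.png

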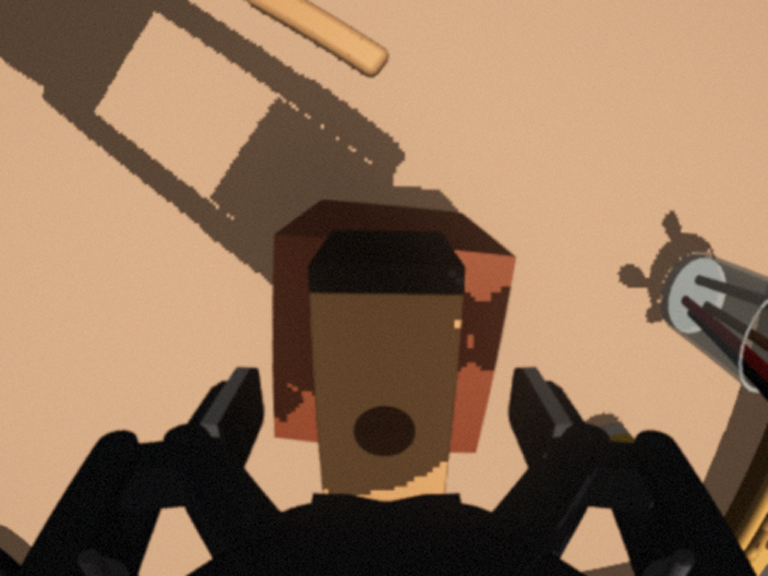

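>>> play_rows([
  [0, 0, 0, 0, 0, 0, 0.3],
  [0, 0, 0, 0, 0, 0, 0.3],
  [0, 0, 0, 0, 0, 0, 0.3],
  [0, 0, 0, 0, 0, 0, 0.3],
  [0, 0, 0, 0, 0, 0, 0.3],
  [0, 0, 0, 0, 0, 0, 0.3],
])

```text
time: 5.05
eef_pos: [0.4787, -0.2296, 0.2135]
tcp_rot: [0.0, 1.0, -0.001, 0.0]
force: [-0.8, 0.2, 5.8]
grip_width: 0.0391
```

```bash
python3 -c "
from h import *
print(onz('wrist',384/1.5,430/1.5,.175,np.load('Tw3.npy')))
print(monitor.get_obs())"
```

```text
[ 0.47788774 -0.22887253  0.175     ]
{'time': 5.05, 'joints': array([-6.57436466e-01,  3.03398860e-01,  1.70953169e+00, -1.06162361e-04,
        1.12734180e+00, -6.56276079e-01]), 'qd': array([-3.22634930e-04, -5.74964614e-04,  1.89880310e-03, -6.15070493e-04,
       -7.84504176e-06,  1.11457476e-04]), 'joint_torque': array([-2.40415422e-03, -4.12668443e+01, -2.44142962e+01,  9.44959000e-02,
       -3.13708149e-01, -2.13786552e-02]), 'eef_pos': array([ 0.47868678, -0.22960639,  0.21345156]), 'tcp_rot': array([ 4.41090184e-04,  9.99999626e-01, -5.57449682e-04,  4.93497231e-04]), 'force': array([-0.77148383,  0.24645665,  5.81008023]), 'torque': array([0.05242494, 0.24272409, 0.02551486]), 'grip_width': 0.039119833992899616}
```

>>> play_rows([
  [0, 0, 0.05, 0, 0, 0, 0.2],
  [0, 0, 0.1, 0, 0, 0, 0.2],
  [0, 0, 0.2, 0, 0, 0, 0.2],
  [0, 0, 0.25, 0, 0, 0, 0.2],
  [0, 0, 0.25, 0, 0, 0, 0.2],
  [0, 0, 0.25, 0, 0, 0, 0.2],
  [0, 0, 0.25, 0, 0, 0, 0.2],
  [0, 0, 0.25, 0, 0, 0, 0.2],
  [0, 0, 0.15, 0, 0, 0, 0.2],
  [0, 0, 0.07, 0, 0, 0, 0.2],
  [0, 0, 0, 0, 0, 0, 0.2],
  [0, 0, 0, 0, 0, 0, 0.2],
])

```text
time: 6.55
eef_pos: [0.4782, -0.2291, 0.43]
tcp_rot: [-0.001, 1.0, -0.001, -0.001]
force: [1.5, -0.6, -3.2]
grip_width: 0.039
```

```bash
python3 - <<'E'
from h import *
o=monitor.get_obs();print(o["force"],o["torque"],o["grip_width"],o["eef_pos"])
for n in ("scene","top"):
    im=cams.capture(n);np.save(n+"4.npy",im);save(n+"4.png",im)
E
python3 snap.py 4
```

```text
[ 1.45641122 -0.56824415 -3.16607407] [-0.01348112  0.01748604  0.01589865] 0.0390441709031718 [ 0.47818605 -0.22912135  0.43004611]
6.65 [ 0.47822149 -0.22913219  0.43007291] [-5.83419015e-02  9.10250965e-02 -1.79927613e+02] [ 0.66136661 -0.07482486 -2.96338711] 0.038787649104032124
```

View pics/wrist4.png

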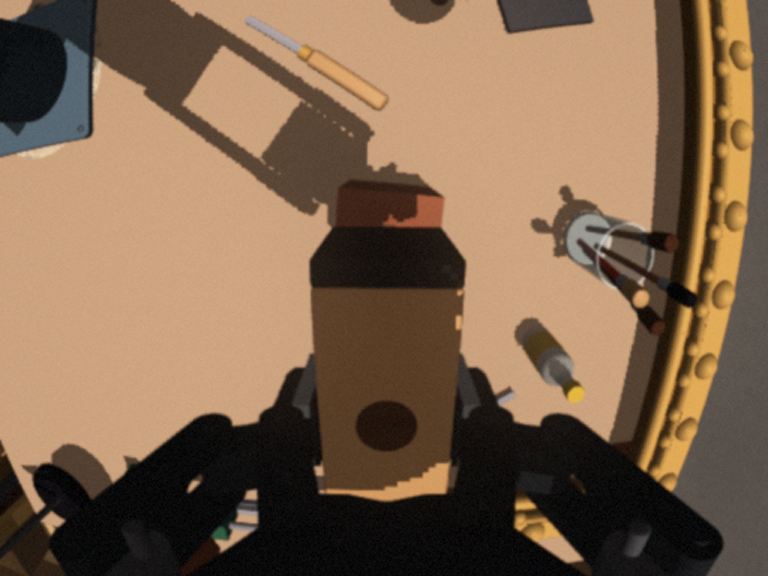

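View pics/scene4.png

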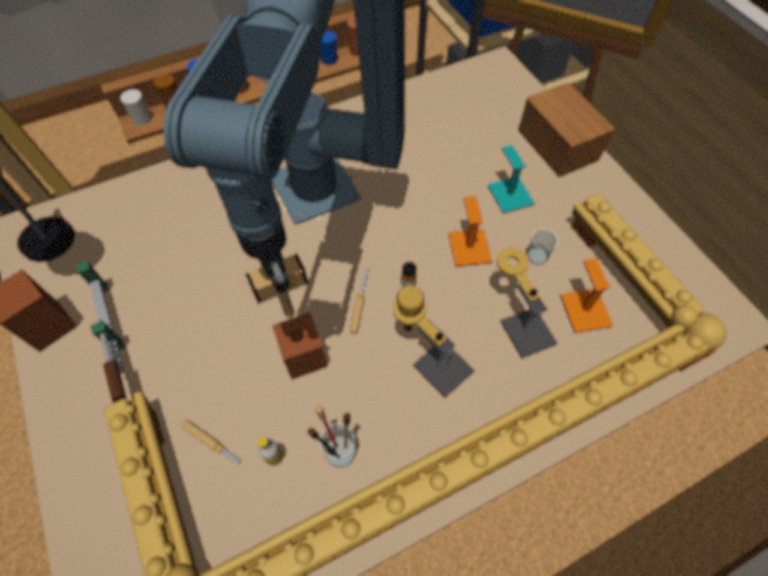

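```bash
python3 - <<'E'
from h import *
Tw=np.load("Tw4.npy")
p=onz('wrist',387/1.5,426/1.5,Tw[2,3]-.0385,Tw);print(p,np.linalg.inv(Tw)@np.r_[p,1])
for u,v in [(312,288),(464,288),(450,492),(322,491)]: print(onz('wrist',u/1.5,v/1.5,Tw[2,3]-.0385,Tw))
E
```

```text
[ 0.47830942 -0.22881608  0.39157291] [ 1.48779023e-04 -2.67552363e-04  3.85001810e-02  1.00000000e+00]
[ 0.45909679 -0.18665662  0.39157291]
[ 0.49814044 -0.18671411  0.39157291]
[ 0.49882314 -0.25625178  0.39157291]
[ 0.45713146 -0.25578446  0.39157291]
```

>>> play_rows([
  [0.02, 0.2, 0, 0, 0, -0.04, 0.2],
  [0.04, 0.4, 0, 0, 0, -0.08, 0.2],
  [0.04, 0.4, 0, 0, 0, -0.08, 0.2],
  [0.04, 0.4, 0, 0, 0, -0.08, 0.2],
  [0.04, 0.4, 0, 0, 0, -0.08, 0.2],
  [0.04, 0.4, 0, 0, 0, -0.08, 0.2],
  [0.04, 0.4, 0, 0, 0, -0.08, 0.2],
  [0.04, 0.4, 0, 0, 0, -0.08, 0.2],
  [0.04, 0.4, 0, 0, 0, -0.08, 0.2],
  [0.04, 0.4, 0, 0, 0, -0.08, 0.2],
  [0.04, 0.4, 0, 0, 0, -0.08, 0.2],
  [0.03, 0.2, 0, 0, 0, -0.04, 0.2],
])

```text
time: 8.2
eef_pos: [0.5321, 0.3013, 0.4301]
tcp_rot: [-0.0, 0.999, -0.043, -0.001]
force: [0.0, -0.1, -3.7]
grip_width: 0.0393
```

>>> play_rows([
  [0, 0, 0, 0, 0, 0, 0.2],
  [0, 0, 0, 0, 0, 0, 0.2],
  [0, 0, -0.2, 0, 0, 0, 0.2],
  [0, 0, -0.2, 0, 0, 0, 0.2],
  [0, 0, -0.1, 0, 0, 0, 0.2],
  [0, 0, 0, 0, 0, 0, 0.2],
  [0, 0, 0, 0, 0, 0, 0.2],
])

```text
time: 9.07
eef_pos: [0.5329, 0.2984, 0.3723]
tcp_rot: [-0.0, 0.999, -0.045, 0.001]
force: [0.1, 0.3, -2.9]
grip_width: 0.0391
```

```bash
python3 - <<'E'
from h import *
o=monitor.get_obs();print(o["force"],o["torque"],o["grip_width"],o["eef_pos"])
for n in ("scene","top"):
    im=cams.capture(n);np.save(n+"5.npy",im)
    x0,y0=(300,130) if n=="scene" else (140,110)
    save(n+"5.png",im[y0:y0+100,x0:x0+130],5)
E
python3 snap.py 5
```

```text
[ 0.07041216  0.29100533 -2.93972962] [-0.01472982 -0.00343675  0.02451877] 0.03906239320790027 [0.53289431 0.29844935 0.37234361]
9.175 [0.5328329  0.29867766 0.37239466] [-5.10946107e+00 -1.16405796e-01 -1.79949781e+02] [-0.08967275 -0.19469324 -3.41171126] 0.03918713868485895
```

View pics/wrist5.png

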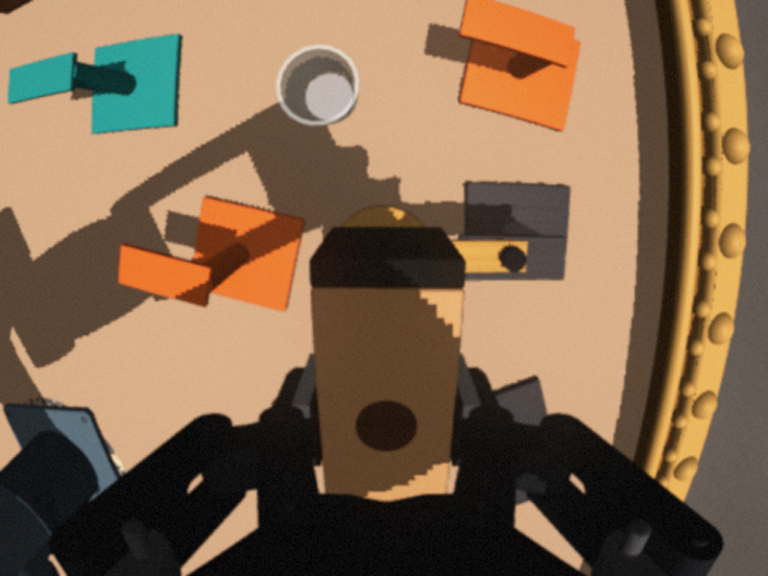

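View pics/scene5.png

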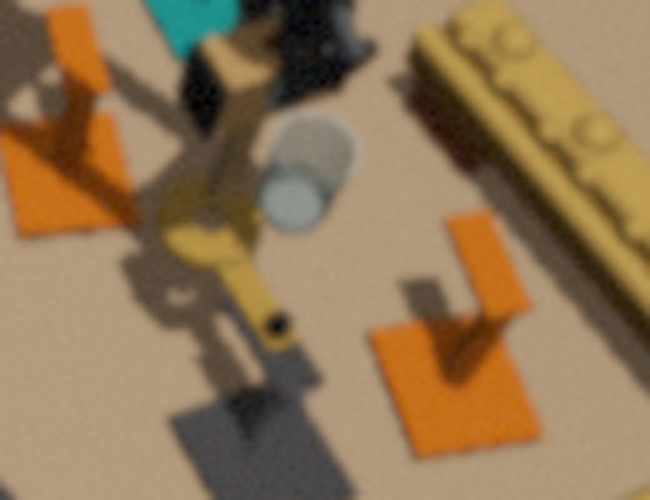

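View pics/top5.png

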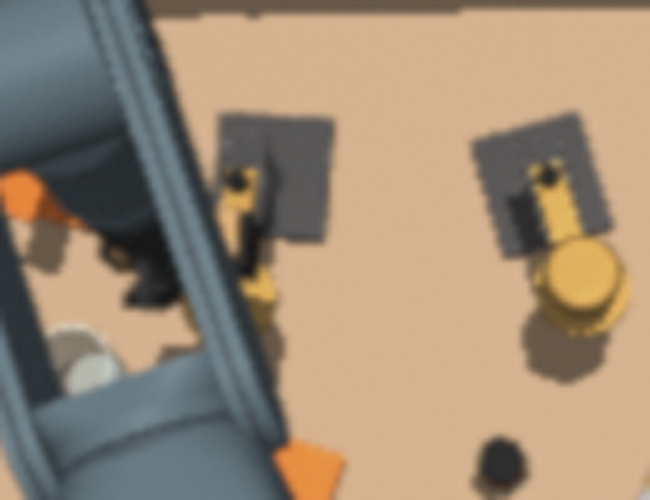

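>>> play_rows([
  [-0.01, 0.02, -0.08, 0, 0, 0, 0.2],
  [0, 0, -0.1, 0, 0, 0, 0.2],
  [0, 0, -0.05, 0, 0, 0, 0.2],
  [0, 0, 0, 0, 0, 0, 0.2],
  [0, 0, 0, 0, 0, 0, 0.2],
])

```text
time: 9.85
eef_pos: [0.5314, 0.3011, 0.3437]
tcp_rot: [-0.0, 0.999, -0.044, 0.0]
force: [0.2, -0.2, -2.8]
grip_width: 0.0396
```

```bash
python3 - <<'E'
from h import *
o=monitor.get_obs();print(o["force"],o["torque"],o["grip_width"],o["eef_pos"])
for n in ("scene",):
    im=cams.capture(n);np.save(n+"6.npy",im)
    x0,y0=(315,145)
    save(n+"6.png",im[y0:y0+60,x0:x0+60],9)
o=monitor.get_obs();print(o["force"],o["torque"],o["grip_width"],o["eef_pos"])
E
```

```text
[ 0.17468246 -0.24554858 -2.79078979] [-0.026002    0.02885559 -0.03452099] 0.03956117422587754 [0.53136966 0.3011302  0.3436841 ]
[-0.31164291  0.7269551  -2.77001867] [-0.04646488  0.04758587 -0.0284013 ] 0.03913203930689849 [0.53140968 0.30111556 0.34389152]
```

View pics/scene6.png

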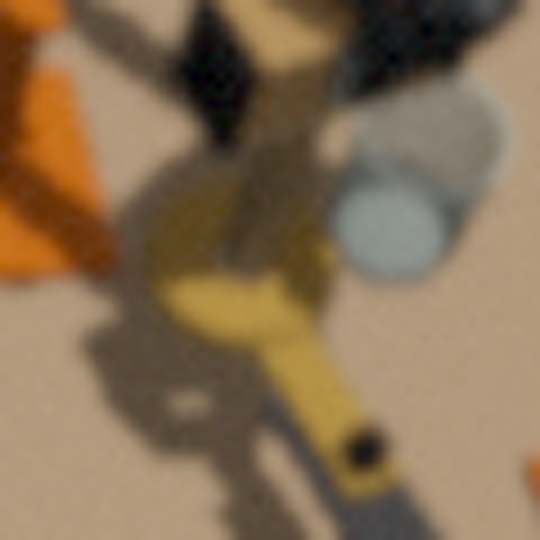

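>>> play_rows([
  [0, 0, -0.02, 0, 0, 0, 0.2],
  [0, 0, -0.02, 0, 0, 0, 0.2],
  [0, 0, -0.02, 0, 0, 0, 0.2],
  [0, 0, 0, 0, 0, 0, 0.2],
])

```text
time: 10.4
eef_pos: [0.5311, 0.301, 0.3359]
tcp_rot: [0.0, 0.999, -0.045, -0.0]
force: [0.0, -0.9, -3.6]
grip_width: 0.0392
```

>>> play_rows([
  [0, 0, -0.02, 0, 0, 0, 0.2],
  [0, 0, -0.01, 0, 0, 0, 0.2],
  [0, 0, 0, 0, 0, 0, 0.2],
])

```text
time: 10.78
eef_pos: [0.5312, 0.3011, 0.3326]
tcp_rot: [0.0, 0.999, -0.044, -0.0]
force: [0.2, -0.2, -3.5]
grip_width: 0.0395
```

>>> play_rows([
  [0, 0, -0.02, 0, 0, 0, 0.2],
  [0, 0, -0.02, 0, 0, 0, 0.2],
  [0, 0, 0, 0, 0, 0, 0.2],
])

```text
time: 11.15
eef_pos: [0.5311, 0.3011, 0.3275]
tcp_rot: [0.0, 0.999, -0.045, -0.0]
force: [-0.0, -0.9, -3.0]
grip_width: 0.0393
```

>>> play_rows([
  [0, 0, -0.04, 0, 0, 0, 0.2],
  [0, 0, -0.06, 0, 0, 0, 0.2],
  [0, 0, -0.06, 0, 0, 0, 0.2],
  [0, 0, -0.04, 0, 0, 0, 0.2],
  [0, 0, 0, 0, 0, 0, 0.2],
])

```text
time: 11.78
eef_pos: [0.531, 0.301, 0.3032]
tcp_rot: [0.0, 0.999, -0.044, -0.001]
force: [0.5, 0.7, -2.8]
grip_width: 0.0393
```

>>> play_rows([
  [0, 0, -0.06, 0, 0, 0, 0.2],
  [0, 0, -0.1, 0, 0, 0, 0.2],
  [0, 0, -0.1, 0, 0, 0, 0.2],
  [0, 0, -0.06, 0, 0, 0, 0.2],
  [0, 0, 0, 0, 0, 0, 0.2],
])

```text
time: 12.4
eef_pos: [0.5309, 0.3009, 0.2645]
tcp_rot: [0.0, 0.999, -0.044, -0.001]
force: [0.6, -0.2, -3.8]
grip_width: 0.0391
```

>>> play_rows([
  [0, 0, -0.08, 0, 0, 0, 0.2],
  [0, 0, -0.1, 0, 0, 0, 0.2],
  [0, 0, -0.06, 0, 0, 0, 0.2],
  [0, 0, -0.04, 0, 0, 0, 0.2],
  [0, 0, 0, 0, 0, 0, 0.2],
])

```text
time: 13.02
eef_pos: [0.5311, 0.301, 0.2314]
tcp_rot: [0.0, 0.999, -0.044, -0.0]
force: [0.2, -0.8, -3.6]
grip_width: 0.039
```

```bash
python3 snap.py 7
```

```text
13.025 [0.53108872 0.30104469 0.23144267] [-5.09651401e+00  4.24082543e-02  1.79979353e+02] [ 0.19528306 -0.82958196 -3.58514903] 0.03903304247520847
```

View pics/wrist7.png

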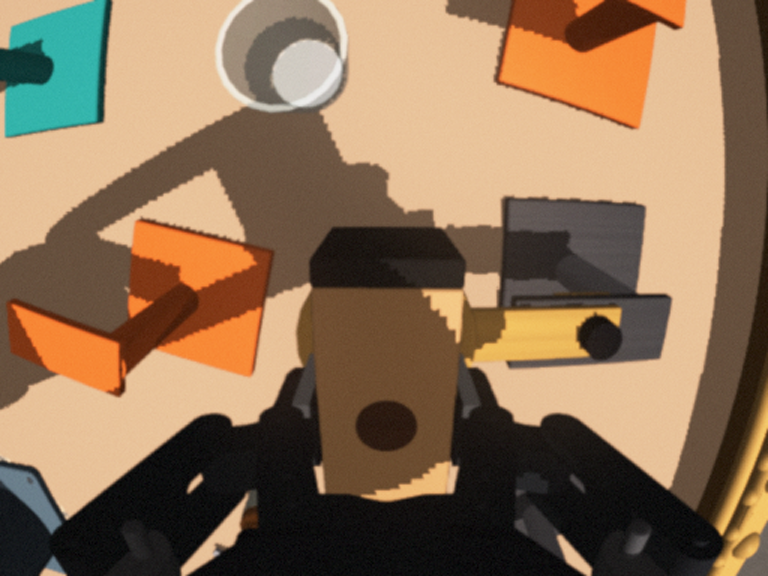

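>>> play_rows([
  [0, 0, -0.02, 0, 0, 0, 0.2],
  [0, 0, -0.02, 0, 0, 0, 0.2],
  [0, 0, -0.02, 0, 0, 0, 0.2],
  [0, 0, 0, 0, 0, 0, 0.2],
])

```text
time: 13.58
eef_pos: [0.5311, 0.301, 0.2244]
tcp_rot: [0.0, 0.999, -0.045, -0.0]
force: [0.7, 0.7, -3.2]
grip_width: 0.0393
```

>>> play_rows([
  [0, 0, -0.01, 0, 0, 0, 0.2],
  [0, 0, -0.01, 0, 0, 0, 0.2],
  [0, 0, 0, 0, 0, 0, 0.2],
])

```text
time: 13.95
eef_pos: [0.5313, 0.3012, 0.2229]
tcp_rot: [-0.0, 0.999, -0.044, 0.0]
force: [-0.7, 0.2, 1.8]
grip_width: 0.0393
```

>>> play_rows([
  [0, 0, -0.008, 0, 0, 0, 0.2],
  [0, 0, 0, 0, 0, 0, 0.2],
  [0, 0, 0, 0, 0, 0, 0.2],
])

```text
time: 14.32
eef_pos: [0.5313, 0.3012, 0.2221]
tcp_rot: [-0.0, 0.999, -0.044, 0.0]
force: [-1.9, -0.9, 5.1]
grip_width: 0.0392
```

>>> play_rows([
  [0, 0, 0, 0, 0, 0, 0.6],
  [0, 0, 0, 0, 0, 0, 0.8],
  [0, 0, 0, 0, 0, 0, 1],
  [0, 0, 0, 0, 0, 0, 1],
  [0, 0, 0, 0, 0, 0, 1],
  [0, 0, 0, 0, 0, 0, 1],
])

```text
time: 15.08
eef_pos: [0.5312, 0.3011, 0.2213]
tcp_rot: [0.0, 0.999, -0.044, -0.0]
force: [-1.1, -0.5, -0.6]
grip_width: 0.0855
```

```bash
python3 snap.py 8
```

```text
15.075 [0.53123706 0.30111179 0.2213301 ] [-5.09597735e+00  1.78126891e-04  1.79999014e+02] [-1.08563416 -0.48313212 -0.62025615] 0.08547571909856391
```

View pics/wrist8.png

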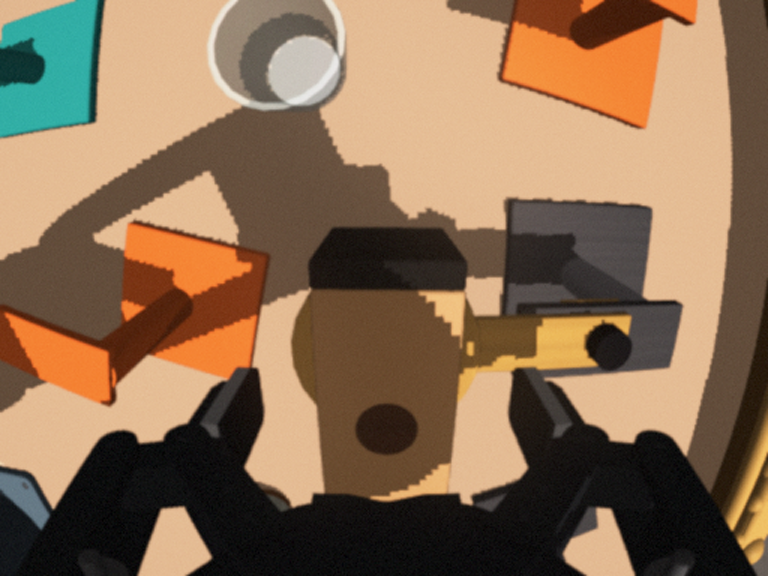

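Released, and the head is free between open fingers. Retreat straight up, then move aside for a final look.

>>> play_rows([
  [0, 0, 0.1, 0, 0, 0, 1],
  [0, 0, 0.2, 0, 0, 0, 1],
  [0, 0, 0.3, 0, 0, 0, 1],
  [0, 0, 0.3, 0, 0, 0, 1],
  [0, 0, 0.3, 0, 0, 0, 1],
  [-0.3, 0.1, 0.1, 0, 0, 0, 1],
  [-0.3, 0.2, 0, 0, 0, 0, 1],
  [-0.2, 0.1, 0, 0, 0, 0, 1],
  [0, 0, 0, 0, 0, 0, 1],
  [0, 0, 0, 0, 0, 0, 1],
])

```text
time: 16.38
eef_pos: [0.4357, 0.3489, 0.378]
tcp_rot: [-0.0, 0.999, -0.044, 0.001]
force: [-0.2, -0.0, -0.1]
grip_width: 0.0856
```

```bash
python3 snap.py 9; python3 - <<'E'
from h import *
im=cams.capture("scene");save("scene9.png",im)
E
```

```text
16.375 [0.43573018 0.3489455  0.37803289] [-5.09133185e+00 -7.98391431e-02 -1.79982264e+02] [-0.17704851 -0.02702599 -0.06456344] 0.08560569279952203
```

View pics/wrist9.png

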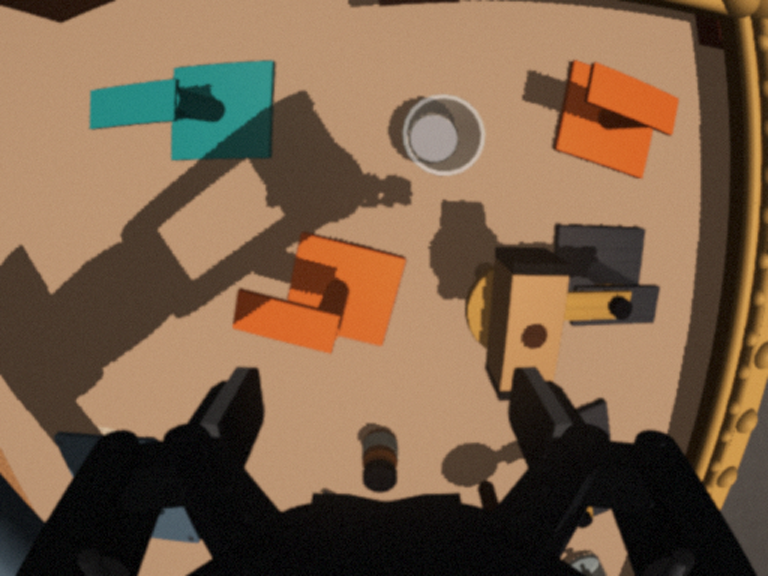

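View pics/scene9.png

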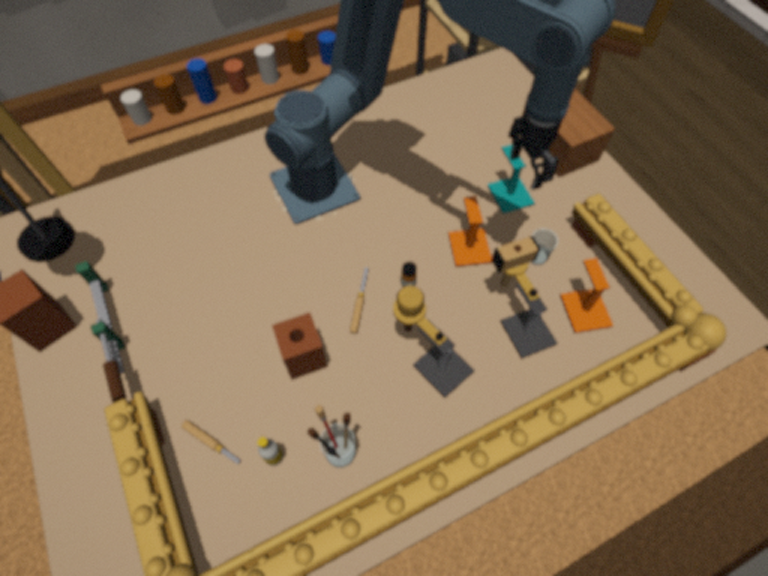

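```bash
python3 - <<'E'
from h import *
Tw=np.load("Tw9.npy")
for u,v in [(535,336),(497,272),(568,275),(487,369)]: print(onz('wrist',u/1.5,v/1.5,.185,Tw))
job.close_job()
E
```

```text
[0.53139749 0.30110225 0.185     ]
[0.50524079 0.34759867 0.185     ]
[0.55363471 0.34163514 0.185     ]
[0.49809107 0.28033888 0.185     ]
the job is handed in; nothing more can be done
```

The mallet is out of the block and hanging, handle first, in the empty brass ring. The job was handed in at about 16.5 s of the 72 s allowed.

- **Locating the ring:** The wrist camera put the true ring centre at about (0.531, 0.301), with the arm turned about -4.8°. The handle went into the bore at the first try, and the readings showed no contact force on the way down.
- **Seating:** I lowered the mallet until the head touched the ring. The force reading then rose from about -3 N to +5 N, so it pressed with about 8 N, well under the 2.5 kg limit. I let go only after that.
- **Last checks:**
  - **Position:** the mark on top of the head lies at (0.531, 0.301), over the ring centre and at the right height.
  - **Squareness:** the tool let go at -5.1°. My rough corner readings from the last picture gave a head angle of about 6 to 7° off the arm. They assumed a head top at 0.185 m, as in the position check above.
  - **Surroundings:** the pictures show the other objects where they were. The gripper is open and clear, with no force on it.

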